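Put the washed tools back in the fitted drawer

TASK

Put the two washed tools back in the open counter drawer: lay (do not drop) the bottle opener flat in the wide pocket of the wooden insert and the peeler flat in the narrow pocket beside it, both with their handles towards the drawer front. Then push the drawer gently fully shut, without knocking over the jigger or the milk jug.

Things in the scene. Friction and masses are not known exactly. Their poses are not given: they have to be found in the camera images.
- opener: bottle opener, blue handle and steel head, 174 x 41 x 20 mm (length x width x height). Origin: centre of its underside. Its x axis runs along its length from handle to steel head, z up as it lies. Weighs about 80 g; grip it across its width at the middle.
- opener_head (a point): point at the steel head of the opener, 80 mm from its origin along its x axis
- peeler: peeler with black handle, 170 x 25 x 18 mm. Origin: centre of its underside. Its x axis runs along its length from handle to blade, z up as it lies. Weighs about 80 g; grip it across its width at the middle.
- peeler_head (a point): point at the blade end of the peeler, 80 mm from its origin along its x axis
- unit: fixed low wooden one-drawer unit on the worktop, 250 mm deep (its x), 284 wide (y), 80 high. Saucers and a cup stand on its top, at the back. Origin: middle of the carcass front's lower edge, on the worktop. x points from its front to its back, so the drawer slides out along -x. The rail over the drawer opening is 53 mm above the worktop; anything in the drawer standing higher jams there.
- drawer (a joint): how far the drawer is pulled out, m: 0 fully shut, 0.22 fully out. It starts 0.195 to 0.22 out and slides with about 2 N.
- wide_pocket (a point): centre of the floor of the drawer insert's wide pocket (for the opener), 186 mm long (x), 52 wide (y), 16 deep; moves with the drawer, axes as the unit's. Floor 24 mm above the worktop, ribs 40, drawer sides 50, front panel 76. A finger channel 74 mm long in x, as deep as the pockets and centred here, crosses the whole insert so that fingers reach down beside a tool at its middle.
- narrow_pocket (a point): centre of the floor of the narrow pocket (for the peeler), 80 mm to the right (-y) of the wide one: 186 mm long, 35 wide, 16 deep, crossed by the same finger channel. A third, narrower pocket 58 mm further to -y already holds a small palette knife with black handle, which stays there (fixed; its thin blade, 2.5 mm, crosses the channel).
- drawer_pull (a point): middle of the outer face of the drawer's steel pull, a folded strip 80 mm wide (y) and 13 mm high at the top of the front panel, standing 14 mm proud of the panel; 62 mm above the worktop; its x axis points into the unit, the way to push
- jigger_copper: copper jigger, 43 mm in diameter, 84 high, standing on the worktop. Origin: centre of its underside.
- milk_jug: steel milk jug, 89 x 119 x 99 mm, standing on the worktop. Origin: near the centre of its underside.
Mind the look-alikes: they are no part of the job. Of the things that look like the peeler, the larger one is meant.

How it is judged (in metres and radians):
At the end, for the whole second after the job is handed in: Drawer shut to within 6 mm; opener on the floor of the wide pocket, peeler on that of the narrow one (undersides within 4 mm of the floor, level within 0.08 rad, centred within 12 mm lengthwise and 9 mm sideways), heads to the back, handles to the drawer front, both at rest (value of joint drawer below 0.006 m and y of opener in the frame of wide_pocket between -0.009 and 0.009 m and x of opener in the frame of wide_pocket between -0.012 and 0.012 m and z of opener in the frame of wide_pocket below 0.004 m and x of opener_head in the frame of wide_pocket above 0.05 m and angle between each of opener, peeler's own z axis and vertical below 0.08 rad and y of peeler in the frame of narrow_pocket between -0.009 and 0.009 m and x of peeler in the frame of narrow_pocket between -0.012 and 0.012 m and z of peeler in the frame of narrow_pocket below 0.004 m and x of peeler_head in the frame of narrow_pocket above 0.05 m and linear speed of each of opener, peeler below 0.02 m/s); the robot touches nothing.
It fails at once if the opener or the peeler is dropped (falls freely faster than 0.8 m/s, about 35 mm of fall) ((linear speed of opener above 0.8 m/s and contact force between the fingers and opener below 0.05 N) or (linear speed of peeler above 0.8 m/s and contact force between the fingers and peeler below 0.05 N)).
It fails at once if the drawer is slammed (shut faster than 0.5 m/s) (velocity of joint drawer below -0.5 m/s).
It fails at once if the jigger or the milk jug is knocked over (tilted more than 0.5 rad) (angle between any of jigger_copper, milk_jug's own z axis and vertical above 0.5 rad).
It also fails if it takes over 72 s, if anything falls off the work surface, if the arm or the gripper's body presses on something with over 40 N, if the wrist force passes 120 N, or if a joint passes its speed limit or range.

ROBOT

A 6-joint arm with a two-finger parallel gripper is mounted at the origin on a cart in front of the work surface, level with it; the furniture and walls round the work are solid. World frame = base frame: x ahead of the robot, y to its left, z up, the work surface at z = 0. Lengths are in mm, angles in rad, forces in N, time in s.
With the tool pointing down it reaches from about 275 to 775 mm from the base axis. Payload 14.6 kg.
Tool frame: the origin (TCP) lies at the very end of the fingers, on their centre line; the grasp point (between the pads) lies 19 mm behind it (manip.grip_point_offset is the distance from the TCP to the grasp point, in mm); z points along the fingers, y is the line along which they close (so a half turn about z gives the same grasp; the last joint's range is limited). The gripper opens to 85 mm and grips with 20 to 120 N. Pads are 22 mm wide; open, the fingers measure 114 mm over their backs; the gripper's body (76 mm by 85 mm) begins 54 mm behind the grasp point. The pads swing forward as they close: fully open they stand 13 mm farther back than shut.
Start: joints at [-1.326, 0.263, -0.048, 1.259, 0, 1.415], TCP at [204.342, -483.604, 231.278] pointing down, gripper open.
Joint ranges: [-2.65, 2.65], [-0.89, 1.7], [-1.18, 1.37], [-2.13, 2.11], [-1.35, 1.29], [-3.14, 3.14]. Speed limits (rad/s): [1.89, 1.89, 2.57, 2.79, 3.14, 3.14].

INTERFACE

Orientations are given as a unit quaternion [x, y, z, w].
In Python, from plant import telemetry, optics, manip, trace gives the robot as it stands.
- The arm moves only by the shell command python3 -m crank 'ROWS' [FORCE]. ROWS is JSON, a list of rows, each a list of 3 entries, a list of its own where there are three numbers: the turn, a rotation vector about the world's x, y, z each as a share of pi rad, from -1 to 1, then the shift along the world's x, y, z each as a share of 25 cm, from -1 to 1, then the opening, from 0 (shut) to 1 (fully open). A call has 1 to 8 rows; each row is the pose to reach, as a shift and turn from the pose commanded when the call began, turning the shorter way round; what a row does not reach only later rows make up. A row lasts 1/10 s, in which the tool goes at most 50 mm and 8.59 degrees, less where a joint would pass 70% of its speed; a pose out of reach is approached as far as the arm can. A call with a number of a shift or a turn outside -1 to 1 is refused whole. A call with a gripper value outside its range is refused whole. The fingers move at their own pace and stop on an object; FORCE is the grip in N (left out, the last holds). Time passes only in rows, so rows that repeat a pose let the fingers close. It gives the time, the measured TCP pose, the force, the opening and the grip force at its end, in the units of the state.
- telemetry.read_state(): the state, without advancing time (a new reading comes with each control period).
- optics.camera(name): name is "side" or "top"; returns a dict with "image" (480x640x3 uint8, red, green, blue), "fx", "fy", "cx", "cy" (pixels), "view" (4x4, takes a point from world to camera coordinates). Camera axes: x right, y down, z forward; pixel columns grow to the right and rows downward; lengths in mm; the calibration is good to about 2 mm. A picture is of the moment at which its call begins. There is no depth.
- manip.finish_job(): hands the job in; it is judged then, once.
Trained networks look in a picture, given as the dict that the camera call returned (one of the last four; its "shot" number tells which), for a name from the list of things; names that differ only in an ending like _2 or _b are one class to them, and where a whole thing is asked for, a point or a joint stands for the part that bears it (a point fixed in the world has none). Each returns a list of dicts, best first, with "p" (0 to 1); they miss things now and then, are a little off and sometimes report something else, mostly with a low value. They report only what shows in the picture. A call takes as long as a camera call. They do not tell look-alikes from the thing itself.
- trace(picture, target): "mask" (480x640 bool, what is visible of it) and "xy" ([column, row] in pixels, amid what is visible of it).
The state is a dict: "t": time; "joint_pos": joint angles; "joint_velocities": joint speeds; "effort": joint torques, N m; "tcp_pos": TCP position; "eef_rot": TCP orientation; "ft_force": force on the tool from outside, world axes, zero at the start; "moment": the same for the moment, N m; "width": finger opening in mm; "finger_force": force on a finger pad.
Only numpy, scipy, OpenCV 4.12 (cv2) and the standard library are available. Lean on these libraries where they do the work, as an engineer would, in place of code of your own. Each camera call takes 0.05 s, during which the arm holds its last target. There are 200 camera calls.

## Working session

There is one attempt and no reset: what is moved stays moved. The work goes in short steps, Python scripts to look and compute and a shell command to move; the robot and the scene stay as the last step left them, time stands still between calls to the robot, and variables do not carry over. Pictures are saved under pics/ and viewed, at most 10 in all, crops included, and the job is handed in when it is done.

```bash
ls; mkdir -p pics; python3 - <<'E'
from plant import telemetry, optics, manip, trace
import cv2
print(telemetry.read_state())
for n in ("side","top"):
    c=optics.camera(n); cv2.imwrite(f"pics/{n}0.png",c["image"][:,:,::-1]); print(n,c["fx"],c["cx"],c["cy"],c["view"])
    for t in ("opener","peeler","drawer","unit","jigger_copper","milk_jug","drawer_pull"):
        print(t,[(round(d["p"],2),[round(float(v)) for v in d["xy"]],int(d["mask"].sum())) for d in trace(c,t)])
E
```

```text
pics
{'t': 0.0, 'joint_pos': array([-1.32630085e+00,  2.63551232e-01, -4.89249330e-02,  1.25942374e+00,
       -6.09296069e-06,  1.41550871e+00]), 'joint_velocities': array([ 0.00011426, -0.00059741, -0.00197505,  0.00055228, -0.00108038,
        0.00073719]), 'effort': array([ 3.80197802e-03, -6.37620163e+01,  3.84566975e+01,  1.36889279e-02,
        7.54886764e-05, -1.37652509e-05]), 'tcp_pos': array([ 204.27130416, -483.32902591,  230.81483916]), 'eef_rot': array([ 9.80087969e-01,  1.98563010e-01, -2.76471462e-05, -5.51102084e-04]), 'ft_force': array([0.2815383 , 0.38023851, 0.0055524 ]), 'moment': array([-0.05625124,  0.00728487, -0.01345506]), 'finger_force': 0.0, 'width': 85.27313490898901}
side 529.4323953238443 318.2006325197971 242.52668804372163 [[-9.16013732e-01 -4.00584141e-01  2.12411968e-02  5.84342772e+02]
 [-2.81920534e-01  6.05189213e-01 -7.44490986e-01  2.19675338e+02]
 [ 2.85376339e-01 -6.87952296e-01 -6.67294525e-01  1.01648427e+03]
 [ 0.00000000e+00  0.00000000e+00  0.00000000e+00  1.00000000e+00]]
opener [(0.84, [448, 200], 362)]
peeler [(0.95, [340, 406], 1056)
[... 184 characters left out ...]
3], 2804), (0.54, [442, 200], 497)]
drawer_pull [(0.94, [346, 251], 8603)]
top 481.62481200202524 319.70459181439065 241.99358025621135 [[ 4.08954582e-05 -9.99999487e-01  1.01231062e-03  1.18554178e+01]
 [-9.92371137e-01 -1.65387538e-04 -1.23286250e-01  6.13974959e+02]
 [ 1.23286354e-01 -9.99545993e-04 -9.92370634e-01  1.30672873e+03]
 [ 0.00000000e+00  0.00000000e+00  0.00000000e+00  1.00000000e+00]]
opener [(0.58, [444, 306], 518)]
peeler [(0.75, [256, 288], 250), (0.62, [209, 295], 417)]
drawer [(0.81, [334, 253], 7107)]
unit [(0.94, [330, 199], 16414)]
jigger_copper [(0.48, [433, 229], 262)]
milk_jug [(0.67, [224, 231], 911), (0.2, [206, 300], 405)]
drawer_pull [(0.63, [333, 253], 6993)]
```

View pics/side0.png

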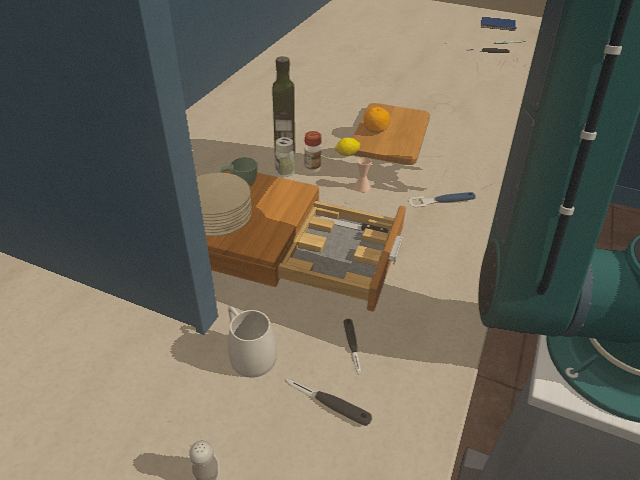

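View pics/top0.png

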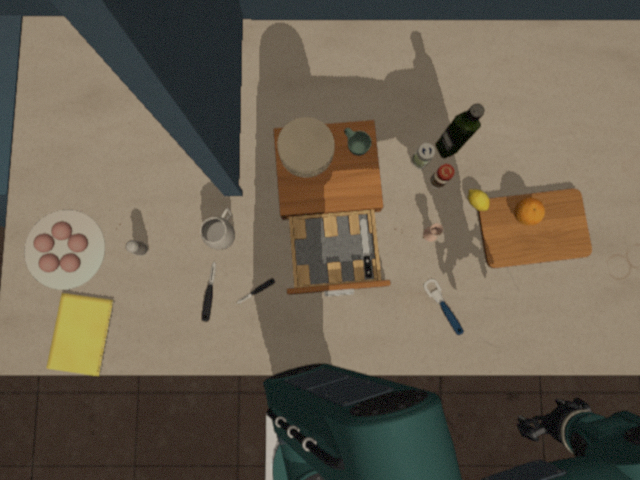

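Top view: the opener is at (444,306), with no other blue-handled tool on the worktop. The peeler candidates are the larger at (209,295) top / (330,400) side and the smaller at (256,288) top / (353,345) side. The palette knife at (367,255) stays in the drawer. I choose the larger one and check it in a crop together with the drawer.

```bash
cat > h.py <<'E'
from plant import telemetry, optics, manip, trace
import cv2, numpy as np
def ray(c,p):
    V=np.array(c["view"]);R=V[:3,:3];o=-R.T@V[:3,3]
    return o,R.T@np.array([(p[0]-c["cx"])/c["fx"],(p[1]-c["cy"])/c["fy"],1.])
def at_z(c,p,z):
    o,d=ray(c,p);return o+d*(z-o[2])/d[2]
def proj(c,P):
    V=np.array(c["view"]);q=V[:3,:3]@np.array(P,float)+V[:3,3]
    return np.array([c["fx"]*q[0]/q[2]+c["cx"],c["fy"]*q[1]/q[2]+c["cy"]])
def tri(cs,ps):
    A=np.zeros((3,3));b=np.zeros(3)
    for c,p in zip(cs,ps):
        o,d=ray(c,p);d/=np.linalg.norm(d);M=np.eye(3)-np.outer(d,d);A+=M;b+=M@o
    return np.linalg.solve(A,b)
def ends(m):
    """two extreme points of a mask on its long axis"""
    q=np.argwhere(m)[:,::-1].astype(float);mu=q.mean(0);_,_,v=np.linalg.svd(q-mu,full_matrices=False)
    s=(q-mu)@v[0];t=(q-mu)@v[1]
    return [np.array(q[s<np.quantile(s,.02)].mean(0)),np.array(q[s>np.quantile(s,.98)].mean(0))]
E
python3 - <<'E'
from h import *
S=optics.camera("side");T=optics.camera("top")
for n,near in (("opener",(444,306)),("peeler",(209,295)),("peeler",(256,288)),("jigger_copper",(433,229)),("milk_jug",(217,232))):
    ft=[d for d in trace(T,n) if np.hypot(*(np.array(d["xy"])-near))<25]
    fs=trace(S,n)
    for d in ft[:1]:
        e=ends(d["mask"]);ew=[at_z(T,p,8) for p in e]
        print(n,"top",[p.round(1) for p in e],[w.round(1) for w in ew],np.hypot(*(ew[1]-ew[0])[:2]).round(1),d["mask"].sum())
        for f in fs:
            es=ends(f["mask"]);ds=min(((tri((T,S),(e[0],es[i])),tri((T,S),(e[1],es[1-i]))) for i in (0,1)),key=lambda P:sum(np.hypot(*(proj(S,P[k])-proj(S,ew[k]))) for k in (0,1)))
            print("   side",round(f["p"],2),[p.round(1) for p in es],[p.round(1) for p in ds])
def crop(c,x,y,w,h,k): return cv2.resize(c["image"][y:y+h,x:x+w,::-1],None,fx=k,fy=k,interpolation=cv2.INTER_CUBIC)
out=np.zeros((600,800,3),np.uint8)
for im,(r,q) in ((crop(T,275,195,120,105,4),(0,0)),(crop(S,275,190,135,120,3),(0,0+0)),):pass
a=crop(T,280,200,115,100,4);out[:400,:460]=a
b=crop(S,275,195,135,115,2.5);out[:b.shape[0],462:462+b.shape[1]]=b
d=crop(T,195,258,90,65,3);out[402:402+195,:270]=d
e=crop(S,280,310,100,120,2.2);out[290:290+264,462:682]=e
f=crop(T,418,272,55,65,3);out[402:597,280:445]=f
cv2.imwrite("pics/crop.png",out)
E
```

```text
opener top [array([427.3, 280.1]), array([459.9, 332.8])] [array([ 509.2, -292.4,    8. ]), array([ 362.4, -379.3,    8. ])] 170.6 487
   side 0.57 [array([473.4, 194.7]), array([421.9, 199. ])] [array([ 494.4, -291.1,   23. ]), array([ 364. , -376.6,   16.9])]
   side 0.32 [array([204.8, 187. ]), array([391.3, 259.5])] [array([676.9, -75.8, 221. ]), array([ 448.6, -418.2, -275.8])]
peeler top [array([213.2, 263.4]), array([204.2, 320.6])] [array([556.5, 314.1,   8. ]), array([396. , 334.8,   8. ])] 161.8 397
   side 0.89 [array([347.1, 319.3]), array([359.1, 373. ])] [array([508.8, 272. , 168.6]), array([415. , 314.4, 110. ])]
   side 0.6 [array([288.5, 381. ]), array([369.5, 420.3])] [array([557.7, 315.3,   3.8]), array([397.1, 333.6,  13.8])]
   side 0.16 [array([234. , 310.1]), array([254.6, 375.1])] [array([596. , 306.1, 161.4]), array([486.8, 355.1, 120. ])]
peeler top [array([272.8, 279.8]), array([240.5, 299.5])] [array([510.1, 144.6,   8. ]), array([454.7, 234.7,   8. ])] 105.7 153
   side 0.89 [array([347.1, 319.3]), array([359.1, 373. ])] [array([511. , 144.4,  13.3]), arr
[... 213 characters left out ...]
[array([605.3, 197.3,  54. ]), array([539.1, 282.1, -11.4])]
jigger_copper top [array([440.8, 226.6]), array([423.8, 236. ])] [array([ 662.2, -335.3,    8. ]), array([ 635. , -285.8,    8. ])] 56.5 225
   side 0.67 [array([364.3, 158.3]), array([361., 191.])] [array([ 649.5, -316.1,   83.8]), array([ 637.9, -286.6,    2.2])]
milk_jug top [array([227.2, 209.5]), array([211.6, 247. ])] [array([712. , 278.2,   8. ]), array([603.1, 320. ,   8. ])] 116.6 1045
   side 0.71 [array([236.9, 310.6]), array([254.4, 374.2])] [array([694.1, 263. ,  77.8]), array([612.9, 324.8,   1.5])]
   side 0.23 [array([365.1, 157.4]), array([362.5, 191. ])] [array([562.9, 183.8, 427.3]), array([521. , 225.2, 392.8])]
```

View pics/crop.png

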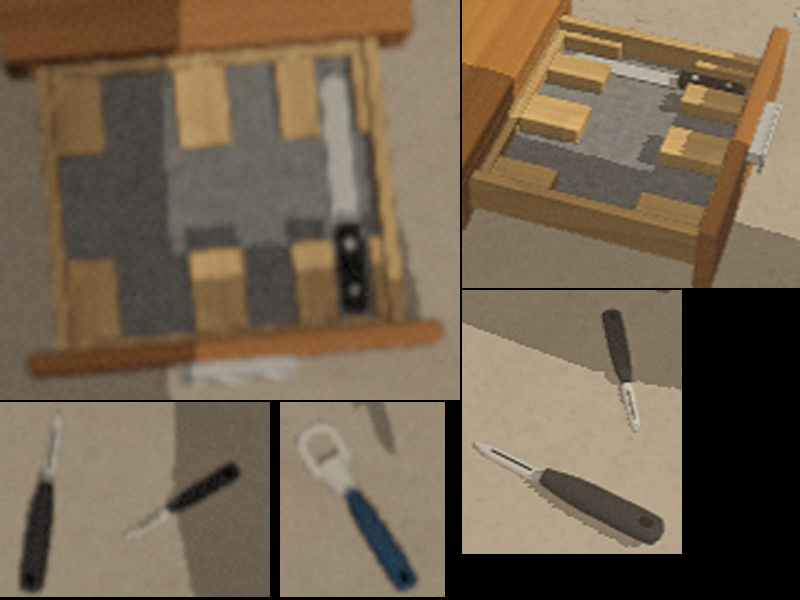

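The crop confirms it: the larger black-handled peeler (bottom left, top view (209,295)) is about 165 mm long, while the small one is about 105 mm. The opener's head points to the upper left. Next I fit the insert's pose to both images.

```bash
cat > fit.py <<'E'
from h import *
from scipy.optimize import minimize
def fit(cs,x0=None):
    Tc=[c for c in cs if c["fy"]<500][0]
    pts=[]
    for c in cs:
        im=cv2.GaussianBlur(c["image"].astype(np.float32),(0,0),.6);chroma=(im[...,0]-im[...,2])/(im.sum(2)+30)
        p0=proj(c,x0[:3] if x0 is not None else at_z(Tc,(315,251),40))
        uu,vv=np.meshgrid(np.arange(p0[0]-75,p0[0]+75).astype(int),np.arange(p0[1]-60,p0[1]+60).astype(int))
        V=np.array(c["view"]);R=V[:3,:3];o=-R.T@V[:3,3]
        d=np.stack([(uu-c["cx"])/c["fx"],(vv-c["cy"])/c["fy"],np.ones(uu.shape)],-1).reshape(-1,3)@R
        pts.append((o,d,chroma[vv,uu].ravel()))
    def score(p,sel):
        x,y,z,a=p;tot=0;ca,sa=np.cos(a),np.sin(a)
        for o,d,ch in [pts[i] for i in sel]:
            val=None
            for h in np.linspace(16,0,5):
                P=o+d*((z+h-o[2])/d[:,2])[:,None];dx,dy=P[:,0]-x,P[:,1]-y
                X=ca*dx+sa*dy;Y=-sa*dx+ca*dy
                w=1/(1+np.exp(-(np.abs(X)-37)/1.))*np.clip(1/(1+np.exp(-(Y-26)))+1/(1+np.exp(-(18.25-np.abs(Y+44.25)))),0,1)
                if val is None: val=w;m=(np.abs(X)<88)&(Y>-95)&(Y<50)
                else: val=np.maximum(val,w)
            if m.sum()<200: return 1
            tot-=np.corrcoef(val[m],ch[m])[0,1]/len(sel)
        return tot
    for sel in ([0],[1],[0,1]):
        best=None
        for a in (.04,.09):
          for dy in (-8,0,8):
            s=at_z(Tc,(315,251),24) if x0 is None else np.array(x0[:3]);st=np.array([s[0],s[1]+dy,24,a])
            free=len(sel)>1
            f=(lambda q:score(q,sel)) if free else (lambda q:score([q[0],q[1],24,q[2]],sel))
            i0=st if free else st[[0,1,3]]
            r=minimize(f,i0,method="Nelder-Mead",options=dict(initial_simplex=np.vstack([i0]+[i0+np.eye(len(i0))[k]*(.05 if k==len(i0)-1 else 6) for k in range(len(i0))]),xatol=.01,fatol=1e-5))
            if best is None or r.fun<best.fun: best=r
        print(sel,best.x.round(3),round(best.fun,3))
    return best.x
if __name__=="__main__":
    fit([optics.camera("top"),optics.camera("side")])
E
python3 fit.py
```

```text
[0] [5.91605e+02 2.11620e+01 8.70000e-02] -0.99
[1] [5.93566e+02 2.12760e+01 8.40000e-02] -0.895
[0, 1] [5.92827e+02 2.12540e+01 2.40430e+01 8.40000e-02] -0.941
```

Wide pocket floor is at (592.3, 21.2, 24.0) with yaw 0.086, and both views agree. That puts the narrow pocket at (599.2, -58.5). The opener is at (436,-336) with yaw 30.6°, the peeler at (476,324.5) with yaw -7.3°. Moving above the opener.

```bash
python3 -m crank '[[[0,0,0.53],[0.93,0.59,-0.4],0.8],[[0,0,0.53],[0.93,0.59,-0.4],0.8],[[0,0,0.53],[0.93,0.59,-0.4],0.8],[[0,0,0.53],[0.93,0.59,-0.4],0.8],[[0,0,0.53],[0.93,0.59,-0.4],0.8],[[0,0,0.53],[0.93,0.59,-0.4],0.8],[[0,0,0.53],[0.93,0.59,-0.4],0.8],[[0,0,0.53],[0.93,0.59,-0.4],0.8]]' 30
python3 -m crank '[[[0,0,0.5],[0,0,0],0.8],[[0,0,0.5],[0,0,0],0.8],[[0,0,0.5],[0,0,0],0.8],[[0,0,0.5],[0,0,0],0.8],[[0,0,0.5],[0,0,0],0.8],[[0,0,0.5],[0,0,0],0.8],[[0,0,0.5],[0,0,0],0.8],[[0,0,0.5],[0,0,0],0.8]]'
```

```text
t: 2.3
tcp_pos: [437.7, -335.0, 130.6]
eef_rot: [0.694, 0.72, 0.0, -0.001]
ft_force: [-0.7, 0.6, 0.6]
width: 68.2
finger_force: 0.0
t: 3.1
tcp_pos: [436.8, -336.1, 131.3]
eef_rot: [0.167, 0.986, 0.0, -0.0]
ft_force: [0.6, 0.9, -0.2]
width: 68.5
finger_force: 0.0
```

```bash
python3 -m crank '[[[0,0,0.277],[0,0,-0.1],0.8],[[0,0,0.277],[0,0,-0.1],0.8],[[0,0,0.277],[0,0,-0.2],0.8],[[0,0,0.277],[0,0,-0.2],0.8],[[0,0,0.277],[0,0,-0.2],0.8],[[0,0,0.277],[0,0,-0.3],0.8],[[0,0,0.277],[0,0,-0.4],0.8],[[0,0,0.277],[0,0,-0.4],0.8]]'
python3 - <<'E'
from h import *
c=optics.camera("side");d=c["image"][120:270,370:520,::-1];t=optics.camera("top")["image"][250:400,370:520,::-1]
cv2.imwrite("pics/g1.png",cv2.resize(np.hstack([d,t]),None,fx=2.6,fy=2.6))
E
```

```text
t: 3.9
tcp_pos: [435.6, -334.9, 29.0]
eef_rot: [-0.261, 0.965, 0.002, -0.001]
ft_force: [-0.7, 0.4, 1.4]
width: 68.3
finger_force: 0.0
```

View pics/g1.png

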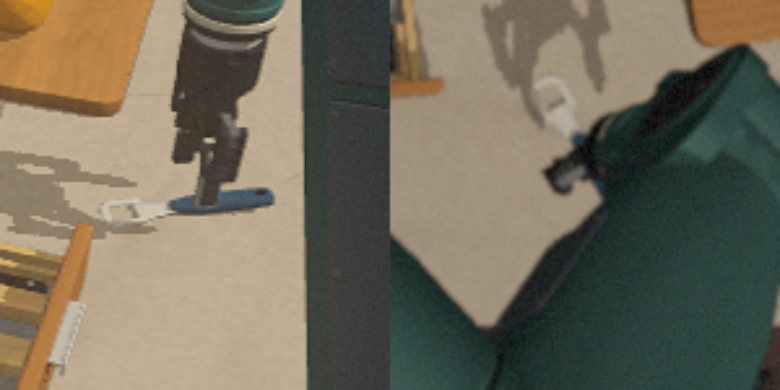

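The gripper straddles the opener near its middle: the fingers are at about (208,180) in the left half of the crop. Going down and gripping.

```bash
python3 -m crank '[[[0,0,0],[0,0,-0.1],0.8],[[0,0,0],[0,0,-0.1],0.8],[[0,0,0],[0,0,-0.1],0.2],[[0,0,0],[0,0,-0.1],0.2],[[0,0,0],[0,0,-0.1],0.2],[[0,0,0],[0,0,-0.1],0.2],[[0,0,0],[0,0,-0.1],0.2],[[0,0,0],[0,0,-0.1],0.2]]' 40
```

```text
t: 4.8
tcp_pos: [437.3, -336.6, 7.8]
eef_rot: [-0.261, 0.965, -0.001, 0.0]
ft_force: [-1.3, 1.0, 6.7]
width: 40.3
finger_force: 40.2
```

```bash
python3 -m crank '[[[0,0,0],[0,0,0.15],0.2],[[0,0,0],[0,0,0.3],0.2],[[0,0,0],[0,0,0.45],0.2],[[0,0,0],[0,0,0.45],0.2],[[0,0,0],[0,0,0.45],0.2]]'
python3 -m crank '[[[0,0,-0.142],[0.1,0.2,0],0.2],[[0,0,-0.142],[0.2,0.4,0],0.2],[[0,0,-0.142],[0.3,0.6,0],0.2],[[0,0,-0.142],[0.4,0.8,0],0.2],[[0,0,-0.142],[0.5,1,0],0.2],[[0,0,-0.142],[0.5,1,0],0.2],[[0,0,-0.142],[0.5,1,0],0.2]]'
```

```text
t: 5.3
tcp_pos: [437.2, -336.5, 120.0]
eef_rot: [-0.261, 0.965, -0.001, 0.001]
ft_force: [-0.4, -0.6, -0.9]
width: 40.2
finger_force: 41.6
t: 6.0
tcp_pos: [562.7, -81.8, 117.6]
eef_rot: [-0.043, 0.999, 0.001, -0.001]
ft_force: [-0.2, -0.9, -0.7]
width: 40.1
finger_force: 41.6
```

```bash
python3 -m crank '[[[0,0,0],[0.06,0.2,0],0.2],[[0,0,0],[0.12,0.4,0],0.2],[[0,0,0],[0.12,0.43,0],0.2],[[0,0,0],[0.12,0.43,0],0.2],[[0,0,0],[0.12,0.43,0],0.2]]'
python3 - <<'E'
from h import *
S=optics.camera("side");T=optics.camera("top")
s=telemetry.read_state();print(s["tcp_pos"])
for n,c in (("S",S),("T",T)):
    for d in trace(c,"opener"): print(n,d["p"],d["xy"],[e.round(1) for e in ends(d["mask"])],d["mask"].sum())
a=S["image"][100:310,260:460,::-1];b=T["image"][150:360,220:420,::-1]
cv2.imwrite("pics/h1.png",cv2.resize(np.hstack([a,b]),None,fx=2,fy=2,interpolation=cv2.INTER_CUBIC))
E
```

```text
t: 6.5
tcp_pos: [591.3, 20.6, 118.2]
eef_rot: [-0.041, 0.999, -0.0, -0.001]
ft_force: [0.1, -0.7, -1.0]
width: 40.4
finger_force: 41.5
[591.44074088  20.06710982 118.50360735]
S 0.91 [347.4, 233.3] [array([298.5, 226.5]), array([376.5, 238.5])] 494
```

View pics/h1.png

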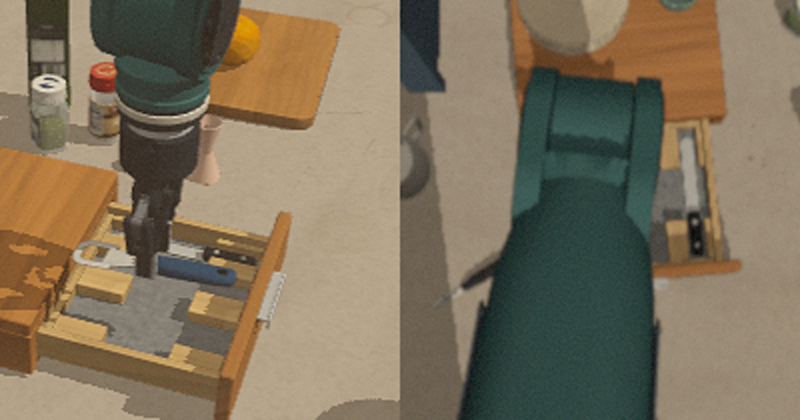

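Side view: the opener is held level over the drawer, head at about (298,226) and handle end at (376,238). I check its lengthwise offset against the projection.

```bash
python3 - <<'E'
from h import *
S=optics.camera("side");s=telemetry.read_state();p=s["tcp_pos"]
q=s["eef_rot"];yaw=2*np.arctan2(q[1],q[0])-np.pi;print(np.degrees(yaw),p)
u=np.array([np.cos(yaw),np.sin(yaw),0])
m=[ d for d in trace(S,"opener")][0]["mask"];e=ends(m);print(e)
for z in (-7,0,7):
  c0=np.array([p[0],p[1],p[2]+z])
  print(z,[proj(S,c0+k*u).round(1) for k in (87,84,0,-84,-87)])
E
```

```text
4.634298068207672 [591.67820499  20.32918161 118.78598389]
[array([298.54545455, 226.18181818]), array([376.27272727, 237.81818182])]
-7 [array([296.6, 224.4]), array([297.9, 224.7]), array([335.9, 233.8]), array([375.2, 243.2]), array([376.6, 243.6])]
0 [array([296.5, 221.8]), array([297.9, 222.2]), array([336. , 231.2]), array([375.5, 240.7]), array([377., 241.])]
7 [array([296.5, 219.3]), array([297.9, 219.6]), array([336.2, 228.7]), array([375.8, 238.1]), array([377.3, 238.4])]
```

```bash
python3 -m crank '[[[0,0,0.001],[0.008,0.004,-0.1],0.2],[[0,0,0.001],[0.008,0.004,-0.2],0.2],[[0,0,0.001],[0.008,0.004,-0.26],0.2],[[0,0,0.001],[0.008,0.004,-0.29],0.2],[[0,0,0.001],[0.008,0.004,-0.3],0.2],[[0,0,0.001],[0.008,0.004,-0.31],0.2]]'
python3 -m crank '[[[0,0,0],[0,0,-0.01],0.2],[[0,0,0],[0,0,-0.02],0.2],[[0,0,0],[0,0,-0.02],0.2]]'
```

```text
t: 7.4
tcp_pos: [594.2, 22.2, 41.8]
eef_rot: [-0.043, 0.999, -0.0, 0.0]
ft_force: [-1.3, 0.2, -0.2]
width: 40.3
finger_force: 41.5
t: 7.7
tcp_pos: [593.8, 22.4, 36.3]
eef_rot: [-0.043, 0.999, 0.0, 0.0]
ft_force: [-0.4, 0.7, -0.7]
width: 40.2
finger_force: 41.5
```

```bash
python3 -m crank '[[[0,0,0],[0,0,-0.008],0.2],[[0,0,0],[0,0,-0.012],0.2],[[0,0,0],[0,0,-0.012],0.2]]'; python3 -m crank '[[[0,0,0],[0,0,-0.004],0.2],[[0,0,0],[0,0,-0.008],0.2],[[0,0,0],[0,0,-0.008],0.2]]'
```

```text
t: 8.0
tcp_pos: [593.8, 22.4, 33.2]
eef_rot: [-0.043, 0.999, 0.0, -0.0]
ft_force: [0.4, 0.1, -0.5]
width: 40.0
finger_force: 41.5
t: 8.3
tcp_pos: [594.4, 22.4, 31.8]
eef_rot: [-0.043, 0.999, -0.0, 0.001]
ft_force: [0.3, 0.9, 5.5]
width: 40.1
finger_force: 42.2
```

Contact is felt at the expected height (31.8 = 24 + 7.8). Releasing and rising.

```bash
python3 -m crank '[[[0,0,0],[0,0,0],0.55],[[0,0,0],[0,0,0],0.62],[[0,0,0],[0,0,0],0.62],[[0,0,0],[0,0,0.06],0.62],[[0,0,0],[0,0,0.15],0.62],[[0,0,0],[0,0,0.3],0.62],[[0,0,0],[0,0,0.45],0.62],[[0,0,0],[0,0,0.45],0.62]]'
python3 -m crank '[[[0,0,0],[-0.12,0.2,0],0.7],[[0,0,-0.068],[-0.24,0.4,0],0.7],[[0,0,-0.068],[-0.36,0.6,0],0.7],[[0,0,-0.068],[-0.46,0.8,0],0.7],[[0,0,-0.068],[-0.48,0.98,0],0.7],[[0,0,-0.068],[-0.48,0.98,0],0.7],[[0,0,-0.068],[-0.48,0.98,0],0.7]]'
python3 - <<'E'
from h import *
S=optics.camera("side");T=optics.camera("top")
a=S["image"][170:320,260:460,::-1];b=T["image"][190:340,190:390,::-1]
cv2.imwrite("pics/p1.png",cv2.resize(np.hstack([a,b]),None,fx=2,fy=2,interpolation=cv2.INTER_CUBIC))
for n,c in (("S",S),("T",T)):
    for d in trace(c,"opener"): print(n,d["p"],d["xy"],[e.round(1) for e in ends(d["mask"])],[at_z(c,e,34).round(1) for e in ends(d["mask"])])
E
```

```text
t: 9.1
tcp_pos: [595.9, 22.2, 148.3]
eef_rot: [-0.043, 0.999, -0.0, 0.003]
ft_force: [1.4, -0.0, -0.3]
width: 53.1
finger_force: 0.0
t: 9.8
tcp_pos: [472.5, 270.1, 143.3]
eef_rot: [0.062, 0.998, 0.0, -0.0]
ft_force: [0.4, 0.3, 0.3]
width: 59.7
finger_force: 0.0
T 0.94 [313.1, 252.2] [array([313. , 220.5]), array([318.3, 279.6])] [array([675.5,  30.8,  34. ]), array([509.4,  15.8,  34. ])]
T 0.57 [330.0, 195.7] [array([301.6, 122.8]), array([345.7, 289.2])] [array([961.4,  64.2,  34. ]), array([482.8, -60.1,  34. ])]
```

View pics/p1.png

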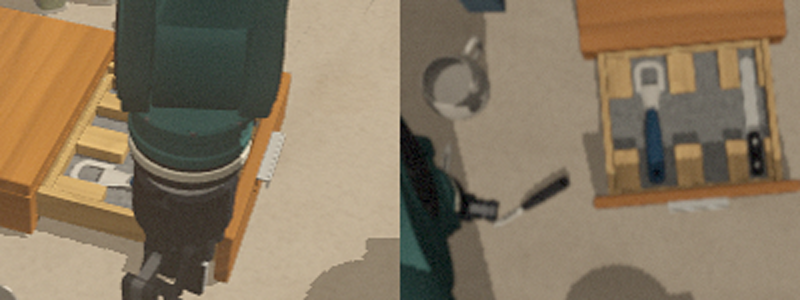

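The opener lies in the wide pocket, head to the back, centred at about (592,23). Next the peeler.

```bash
python3 -m crank '[[[0,0,0],[0.008,0.15,0],0.7],[[0,0,0],[0.008,0.23,-0.05],0.7],[[0,0,0],[0.008,0.23,-0.2],0.7],[[0,0,0],[0.008,0.23,-0.35],0.7],[[0,0,0],[0.008,0.23,-0.45],0.7],[[0,0,0],[0.008,0.23,-0.45],0.7]]'
python3 - <<'E'
from h import *
S=optics.camera("side");T=optics.camera("top")
a=S["image"][310:460,240:440,::-1];b=T["image"][220:370,130:330,::-1]
cv2.imwrite("pics/g2.png",cv2.resize(np.hstack([a,b]),None,fx=2,fy=2,interpolation=cv2.INTER_CUBIC))
E
```

```text
t: 10.6
tcp_pos: [474.6, 322.9, 28.4]
eef_rot: [0.065, 0.998, -0.001, -0.002]
ft_force: [-0.5, 0.1, 0.2]
width: 59.7
finger_force: 0.0
```

View pics/g2.png

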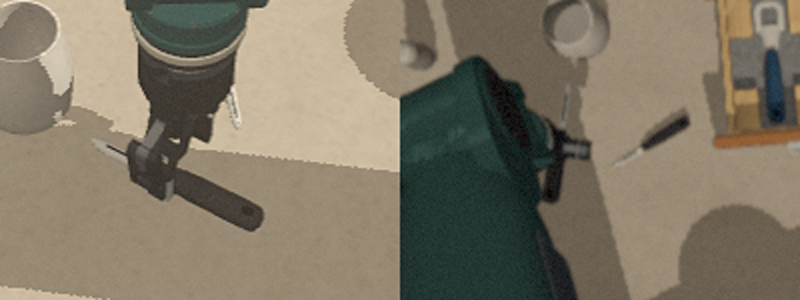

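```bash
python3 -m crank '[[[0,0,0],[0.006,0.004,-0.09],0.7],[[0,0,0],[0.006,0.004,-0.092],0.7],[[0,0,0],[0.006,0.004,-0.092],0.1],[[0,0,0],[0.006,0.004,-0.092],0.1],[[0,0,0],[0.006,0.004,-0.092],0.1],[[0,0,0],[0.006,0.004,-0.092],0.1],[[0,0,0],[0.006,0.004,-0.092],0.1],[[0,0,0],[0.006,0.004,-0.092],0.1]]' 40
```

```text
t: 11.5
tcp_pos: [478.0, 326.1, 9.8]
eef_rot: [0.064, 0.998, 0.0, 0.001]
ft_force: [-1.7, -1.6, 9.0]
width: 23.8
finger_force: 39.2
```

```bash
python3 -m crank '[[[0,0,0],[0,0,0.15],0.1],[[0,0,0],[0,0,0.3],0.1],[[0,0,0],[0,0,0.45],0.1],[[0,0,0],[0,0,0.45],0.1],[[0,0,0],[0,0,0.45],0.1]]'
python3 -m crank '[[[0,0,0.068],[0.08,-0.2,0],0.1],[[0,0,0.068],[0.16,-0.4,0],0.1],[[0,0,0.068],[0.24,-0.6,0],0.1],[[0,0,0.068],[0.32,-0.8,0],0.1],[[0,0,0.068],[0.4,-1,0],0.1],[[0,0,0.068],[0.4,-1,0],0.1],[[0,0,0.068],[0.4,-1,0],0.1]]'
python3 -m crank '[[[0,0,0],[0.04,-0.2,0],0.1],[[0,0,0],[0.08,-0.4,0],0.1],[[0,0,0],[0.084,-0.536,0],0.1],[[0,0,0],[0.084,-0.536,0],0.1],[[0,0,0],[0.084,-0.536,0],0.1],[[0,0,0],[0.084,-0.536,0],0.1]]'
python3 - <<'E'
from h import *
S=optics.camera("side");s=telemetry.read_state();p=s["tcp_pos"]
q=s["eef_rot"];yaw=2*np.arctan2(q[1],q[0])-np.pi;print(np.degrees(yaw)%360,p)
u=np.array([np.cos(yaw),np.sin(yaw),0])
for d in trace(S,"peeler"): print(d["p"],[e.round(1) for e in ends(d["mask"])])
for z in (-9,0,7):
  c0=np.array([p[0],p[1],p[2]+z])
  print(z,[proj(S,c0+k*u).round(1) for k in (85,82,0,-82,-85)])
a=S["image"][130:310,260:460,::-1]
cv2.imwrite("pics/h2.png",cv2.resize(a,None,fx=3,fy=3,interpolation=cv2.INTER_CUBIC))
E
```

```text
t: 12.0
tcp_pos: [477.7, 326.1, 121.8]
eef_rot: [0.064, 0.998, 0.001, 0.001]
ft_force: [0.3, 0.5, -1.8]
width: 23.8
finger_force: 40.3
t: 12.7
tcp_pos: [577.7, 73.0, 119.4]
eef_rot: [-0.041, 0.999, -0.0, -0.001]
ft_force: [0.7, 0.9, -1.2]
width: 23.4
finger_force: 40.3
t: 13.3
tcp_pos: [597.8, -56.7, 120.3]
eef_rot: [-0.043, 0.999, 0.0, -0.001]
ft_force: [1.2, -0.3, 0.1]
width: 23.3
finger_force: 40.3
4.9820983925176945 [597.98525737 -56.64455329 120.46327126]
0.65 [array([311.1, 203.9]), array([382.6, 215.8])]
-9 [array([309.7, 203.8]), array([310.9, 204.1]), array([346.5, 212.1]), array([383.3, 220.4]), array([384.7, 220.7])]
0 [array([309.7, 200.6]), array([311. , 200.9]), array([346.8, 208.9]), array([383.7, 217.1]), array([385.1, 217.4])]
7 [array([309.7, 198. ]), array([311. , 198.3]), array([347. , 206.3]), array([384.1, 214.5]), array([385.4, 214.8])]
```

View pics/h2.png

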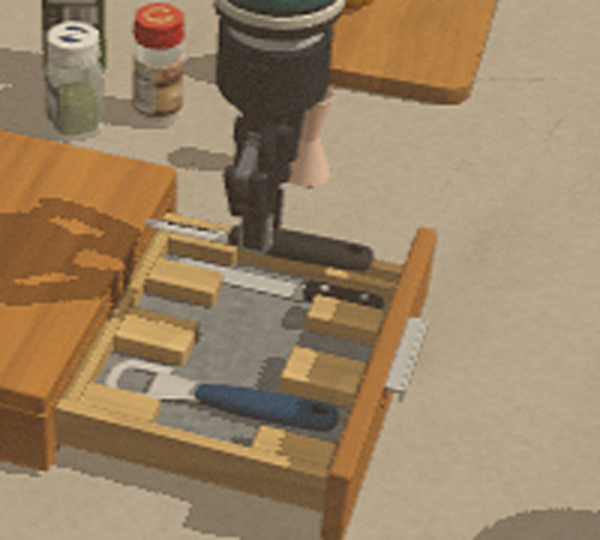

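The peeler is held level and parallel to the drawer, about centred lengthwise, and the opener lies flat in its pocket. Lowering.

```bash
python3 -m crank '[[[0,0,0],[0.004,-0.006,-0.1],0.1],[[0,0,0],[0.004,-0.006,-0.2],0.1],[[0,0,0],[0.004,-0.006,-0.26],0.1],[[0,0,0],[0.004,-0.006,-0.29],0.1],[[0,0,0],[0.004,-0.006,-0.31],0.1],[[0,0,0],[0.004,-0.006,-0.32],0.1],[[0,0,0],[0.004,-0.006,-0.32],0.1]]'
python3 -m crank '[[[0,0,0],[0,0,-0.008],0.1],[[0,0,0],[0,0,-0.016],0.1],[[0,0,0],[0,0,-0.016],0.1]]'
```

```text
t: 14.1
tcp_pos: [599.6, -59.5, 41.1]
eef_rot: [-0.043, 0.999, -0.0, 0.0]
ft_force: [-0.1, 0.4, -0.2]
width: 23.8
finger_force: 40.3
t: 14.4
tcp_pos: [599.3, -59.6, 36.7]
eef_rot: [-0.043, 0.999, -0.0, -0.0]
ft_force: [-0.4, -0.4, -1.1]
width: 23.6
finger_force: 40.3
```

```bash
python3 -m crank '[[[0,0,0],[0,0,-0.004],0.1],[[0,0,0],[0,0,-0.008],0.1],[[0,0,0],[0,0,-0.008],0.1]]'
python3 -m crank '[[[0,0,0],[0,0,-0.006],0.1],[[0,0,0],[0,0,-0.006],0.1]]'
```

```text
t: 14.7
tcp_pos: [599.3, -59.6, 34.7]
eef_rot: [-0.043, 0.999, 0.0, -0.0]
ft_force: [-0.2, -0.6, -0.8]
width: 23.7
finger_force: 40.3
t: 14.9
tcp_pos: [599.9, -59.6, 33.8]
eef_rot: [-0.043, 0.999, -0.0, 0.001]
ft_force: [0.0, 1.4, 4.5]
width: 23.8
finger_force: 40.9
```

```bash
python3 -m crank '[[[0,0,0],[0,0,0],0.4],[[0,0,0],[0,0,0],0.45],[[0,0,0],[0,0,0],0.45],[[0,0,0],[0,0,0.06],0.45],[[0,0,0],[0,0,0.15],0.45],[[0,0,0],[0,0,0.3],0.45],[[0,0,0],[0,0,0.45],0.45],[[0,0,0],[0,0,0.45],0.45]]'
python3 -m crank '[[[0,0,0],[-0.2,-0.2,0],0],[[0,0,0],[-0.4,-0.4,0],0],[[0,0,0],[-0.6,-0.6,0],0],[[0,0,0],[-0.8,-0.7,0],0],[[0,0,0],[-0.8,-0.7,0],0],[[0,0,0],[-0.8,-0.7,0],0]]'
python3 - <<'E'
from h import *
import fit
S=optics.camera("side");T=optics.camera("top")
fit.fit([T,S],[592.3,21.2,24])
for t in ("opener","peeler"):
  for n,c in (("S",S),("T",T)):
    for d in trace(c,t): print(t,n,round(d["p"],2),[e.round(1) for e in ends(d["mask"])],[at_z(c,e,33).round(1) for e in ends(d["mask"])])
a=S["image"][190:320,270:420,::-1];b=T["image"][190:320,270:400,::-1]
cv2.imwrite("pics/p2.png",cv2.resize(np.hstack([a,b]),None,fx=2.8,fy=2.8,interpolation=cv2.INTER_CUBIC))
E
```

```text
t: 15.7
tcp_pos: [601.4, -60.1, 150.4]
eef_rot: [-0.043, 0.999, -0.001, 0.003]
ft_force: [-0.2, -0.4, -0.6]
width: 38.6
finger_force: 0.0
t: 16.3
tcp_pos: [396.2, -236.0, 145.4]
eef_rot: [-0.041, 0.999, 0.0, -0.001]
ft_force: [0.4, 0.2, 0.4]
width: -0.1
finger_force: 0.0
[0] [5.9254e+02 2.1508e+01 8.7000e-02] -0.787
[1] [5.94158e+02 2.10500e+01 9.30000e-02] -0.817
[0, 1] [5.93343e+02 2.15380e+01 2.46760e+01 9.00000e-02] -0.8
opener S 0.68 [array([297., 255.]), array([370.8, 269.3])] [array([673.5,  36.6,  33. ]), array([511.3,  10.6,  33. ])]
opener T 0.66 [array([312.7, 220.3]), array([318. , 278.7])] [array([676.1,  31.8,  33. ]), array([512. ,  16.6,  33. ])]
opener T 0.35 [array([381.9, 270. ]), array([291.9, 277.5])] [array([ 536.1, -161.2,   33. ]), array([515.1,  89. ,  33. ])]
opener T 0.17 [array([342.4, 221.7]), array([348.1, 274.6])] [array([672.2, -52.1,  33. ]), array([523.4, -67.1,  33. ])]
peeler S 0.82 [array([347.2, 320.4]), array([358.5, 370.9])] [array([506. , 162.8,  33. ]), array([445.8, 262.3,  33. ])]
peeler S 0.7 [array([311.7, 232.7]), array([378.7, 245. ])] [array([675. , -45.5,  33. ]), array([520.9, -70.5,  33. ])]
peeler S 0.44 [array([297.2, 255. ]), array([370.2, 269. ])] [array([673. ,  36.3,  33. ]), array([512.8,  10.2,  33. ])]
peeler S 0.27 [array([365. , 157.5]), array([361.5, 191. ])] [array([ 671.4, -396.8,   33. ]), array([ 626.6, -246.5,   33. ])]
peeler T 0.66 [array([341.5, 218.8]), array([348. , 274.8])] [array([680.6, -49.5,  33. ]), array([522.9, -66.7,  33. ])]
peeler T 0.64 [array([273.5, 279. ]), array([239.5, 300. ])] [array([511.1, 140.2,  33. ]), array([453.2, 233.3,  33. ])]
```

View pics/p2.png

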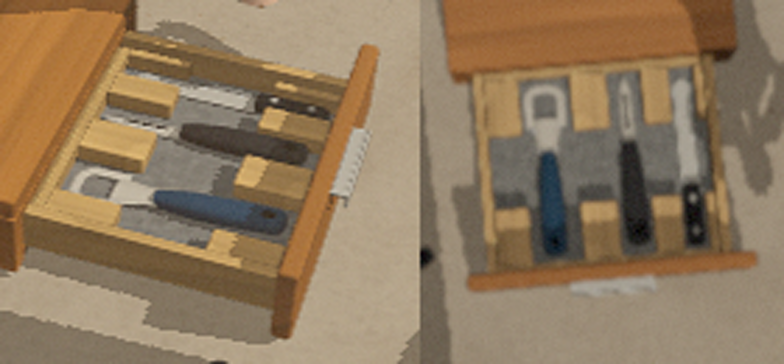

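Both tools lie in their pockets with heads to the back. The pull shows at about (340,292) top and (395,250) side.

```bash
python3 - <<'E'
from h import *
S=optics.camera("side");T=optics.camera("top")
print(tri((T,S),((339.6,292.5),(395,250))),at_z(T,(339.6,292.5),62),at_z(S,(395,250),62),telemetry.read_state()["tcp_pos"])
# carcass top front corners (z=80), top view
for p in ((281,217),(382,208)): print(at_z(T,p,80))
E
```

```text
[474.96873865 -41.70845122  59.2714901 ] [473.24541881 -41.91233357  62.        ] [476.04300394 -38.42667106  62.        ] [ 400.01726525 -234.02321035  145.57842884]
[677.27846867 117.29702791  80.        ]
[ 702.24423605 -158.00291656   80.        ]
```

```bash
python3 -m crank '[[[0,0,0],[0.1,0.2,0],0],[[0,0,0],[0.13,0.4,0],0],[[0,0,0],[0.14,0.6,0],0],[[0,0,0],[0.14,0.77,0],0],[[0,0,0],[0.14,0.77,-0.1],0],[[0,0,0],[0.14,0.77,-0.25],0],[[0,0,0],[0.14,0.77,-0.39],0],[[0,0,0],[0.14,0.77,-0.39],0]]'
python3 -m crank '[[[0,0,0],[0.03,0.003,0],0],[[0,0,0],[0.06,0.005,0],0],[[0,0,0],[0.09,0.008,0],0],[[0,0,0],[0.12,0.01,0],0],[[0,0,0],[0.15,0.013,0],0],[[0,0,0],[0.18,0.016,0],0],[[0,0,0],[0.21,0.018,0],0],[[0,0,0],[0.24,0.021,0],0]]'
```

```text
t: 17.5
tcp_pos: [432.3, -40.7, 45.4]
eef_rot: [-0.043, 0.999, 0.001, -0.003]
ft_force: [-0.6, -0.1, 0.6]
width: -0.1
finger_force: 0.0
t: 18.3
tcp_pos: [494.9, -36.8, 48.3]
eef_rot: [-0.043, 0.999, -0.0, -0.0]
ft_force: [-2.3, -1.0, 1.8]
width: 0.1
finger_force: 1.0
```

```bash
python3 -m crank '[[[0,0,0],[0.06,0.005,0],0],[[0,0,0],[0.12,0.01,0],0],[[0,0,0],[0.18,0.016,0],0],[[0,0,0],[0.24,0.021,0],0],[[0,0,0],[0.3,0.026,0],0],[[0,0,0],[0.36,0.032,0],0],[[0,0,0],[0.42,0.037,0],0],[[0,0,0],[0.48,0.042,0],0]]'
python3 -m crank '[[[0,0,0],[0.04,0.004,0],0],[[0,0,0],[0.08,0.007,0],0],[[0,0,0],[0.11,0.01,0],0],[[0,0,0],[0.14,0.012,0],0]]'
```

```text
t: 19.1
tcp_pos: [615.1, -26.2, 48.1]
eef_rot: [-0.043, 0.999, 0.0, -0.0]
ft_force: [-3.0, -0.3, 1.4]
width: -0.4
finger_force: 1.2
t: 19.5
tcp_pos: [649.6, -23.2, 48.1]
eef_rot: [-0.043, 0.999, 0.0, -0.0]
ft_force: [-1.5, 1.2, 0.1]
width: -0.2
finger_force: 1.0
```

```bash
python3 -m crank '[[[0,0,0],[0.016,0.001,0],0],[[0,0,0],[0.032,0.003,0],0],[[0,0,0],[0.048,0.004,0],0],[[0,0,0],[0.056,0.005,0],0],[[0,0,0],[0.056,0.005,0],0]]'
```

```text
t: 20.0
tcp_pos: [654.5, -22.8, 48.0]
eef_rot: [-0.042, 0.999, -0.001, -0.008]
ft_force: [-55.9, -8.8, 36.8]
width: -0.1
finger_force: 28.5
```

```bash
python3 -m crank '[[[0,0,0],[-0.06,-0.005,0],0],[[0,0,0],[-0.2,-0.02,0],0],[[0,0,0],[-0.4,-0.04,0],0],[[0,0,0],[-0.6,-0.04,0.2],0],[[0,0,0],[-0.8,-0.2,0.4],0],[[0,0,0],[-0.9,-0.4,0.4],0],[[0,0,0],[-0.9,-0.6,0.4],0],[[0,0,0],[-0.9,-0.7,0.4],0]]'
python3 - <<'E'
from h import *
S=optics.camera("side");T=optics.camera("top")
a=S["image"][150:390,180:400,::-1];b=T["image"][170:410,200:460,::-1]
cv2.imwrite("pics/end.png",cv2.resize(np.hstack([a,b]),None,fx=1.65,fy=1.65,interpolation=cv2.INTER_CUBIC))
E
```

```text
t: 20.8
tcp_pos: [440.0, -185.3, 148.5]
eef_rot: [-0.043, 0.999, -0.001, 0.001]
ft_force: [1.7, 0.8, -0.3]
width: 0.2
finger_force: 0.0
```

View pics/end.png

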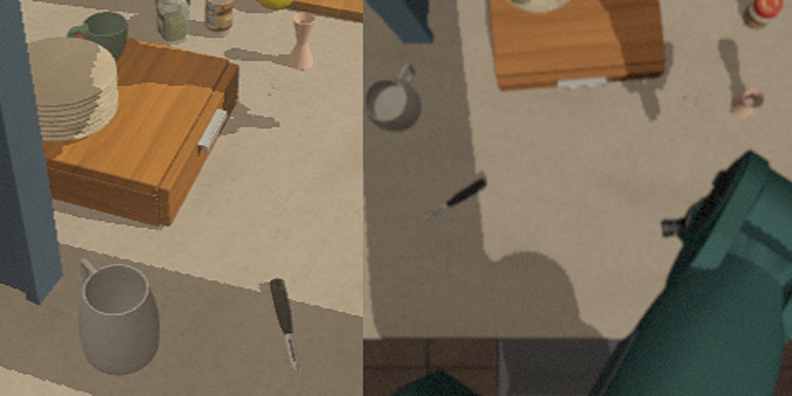

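The drawer looks shut, with only a thin seam at about (185,150), and the jigger and jug are standing. I check the travel with a number.

```bash
python3 - <<'E'
from h import *
S=optics.camera("side");T=optics.camera("top")
# front face edge & carcass seam: chroma/brightness profile along drawer axis left and right of the pull, z=77
for v in (90,-90):
    a=.088;P=[np.array([689.8+np.cos(a)*k-np.sin(a)*v,-20+np.sin(a)*k+np.cos(a)*v,78]) for k in np.arange(-30,22,2)]
    for c in (T,S):
        print(v,[int(cv2.remap(c["image"],np.float32([[proj(c,p)[0]]]),np.float32([[proj(c,p)[1]]]),cv2.INTER_LINEAR).sum()) for p in P])
E
```

```text
90 [410, 409, 397, 369, 316, 267, 234, 238, 255, 275, 296, 292, 289, 291, 284, 266, 256, 260, 295, 314, 316, 313, 319, 326, 323, 313]
90 [299, 303, 306, 303, 307, 305, 299, 294, 286, 292, 338, 350, 331, 336, 336, 334, 319, 276, 281, 351, 353, 360, 359, 364, 361, 358]
-90 [287, 287, 284, 253, 195, 113, 97, 102, 123, 149, 176, 194, 202, 199, 198, 195, 175, 160, 170, 196, 215, 211, 206, 215, 216, 215]
-90 [466, 474, 457, 321, 217, 194, 193, 191, 192, 188, 217, 241, 256, 258, 247, 253, 244, 217, 193, 226, 260, 271, 267, 259, 260, 260]
```

```bash
python3 -c "
from plant import manip
print(manip.finish_job())"
```

```text
the job is handed in; nothing more can be done
None
```

I laid both tools in their pockets with the handles to the front, pushed the drawer shut until it met a hard stop, and handed the job in at about 21 s; the jigger and jug are still standing, and the hand-in call returned no verdict.

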